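Free the rotary inspection table and hold the big weight at the pointer

ROBOT

A 6-joint arm with a two-finger parallel gripper is mounted at the origin on a cart in front of the work surface, level with it; the furniture and walls round the work are solid. World frame = base frame: x ahead of the robot, y to its left, z up, the work surface at z = 0. Lengths are in m, angles in rad, forces in N, time in s.
With the tool pointing down it reaches from about 0.3 to 0.875 m from the base axis. Payload 6.4 kg.
Tool frame: the origin (TCP) lies on the front face of the gripper's body, between the roots of the fingers; the fingertips stand 64 mm ahead of it and the grasp point (between the pads) lies 45 mm ahead of it; z points along the fingers, y is the direction in which the jaws open and shut (so a half turn about z gives the same grasp; the last joint's range is limited). The gripper opens to 88 mm and grips with 3 to 60 N. Pads are 18 mm wide; open, the fingers measure 123 mm over their backs; the gripper's body (75 mm by 187 mm) begins 45 mm behind the grasp point.
Start: joints at [0.917, 0.181, 1.607, -0, 1.354, -0.206], TCP at [0.249, 0.518, 0.303] pointing down, gripper open.
Joint ranges: [-2.99, 2.99], [-0.89, 2.07], [0.3, 2.58], [-1.14, 4.28], [0, 2.63], [-3.12, 3.12]. Speed limits (rad/s): [2.57, 2.57, 3.01, 3.14, 3.14, 3.14].

INTERFACE

Orientations are given as a rotation vector (axis times angle).
In Python, from station import manip, imaging, workorder gives the robot as it stands.
- The arm moves only by the tool play_rows, never from a script. Its argument "commands" is a list of rows, each an object with "travel": the shift along the tool's x, y, z in cm, a list of three; "turn": the turn about the tool's z in rad. A call has exactly 8 rows; each row shifts and turns the commanded pose from where the row before left it, along the tool's axes as they then stand; what a row does not reach is not made up. A row lasts 1/12 s, in which the tool goes at most 41.7 mm and 7.16 degrees, less where a joint would pass 70% of its speed; a pose out of reach is approached as far as the arm can. A call is refused whole if a number of a shift passes 4.17 or a number of a turn 0.125, either way. A call with a gripper value outside its range is refused whole. "gripper" is the gripper command: -1 is shut, 1 is fully open, values between are in proportion, set as the call begins (left out, the last holds). The fingers move at their own pace and stop on an object; "newtons" is the grip in N (left out, the last holds). Time passes only in rows, so rows that do not move let the fingers close, or fill a call up. It gives the time, the measured TCP pose, the force and the opening at its end, in the units of the state.
- manip.get_obs(): the state, without advancing time (a new reading comes with each control period).
- imaging.capture(name): name is "side" or "top"; returns the picture (400x640x3 uint8, red, green, blue); there is no depth.
- imaging.get_calibration(name): a dict with "intrinsics" (3x3 intrinsics, pixels), "dist_coeffs" ([k1, k2, p1, p2, k3] as OpenCV has them; the pictures are not rectified), "rvec" (rotation vector, rad) and "tvec" (3), from world to camera coordinates, as OpenCV has them. Camera axes: x right, y down, z forward; pixel columns grow to the right and rows downward; lengths in m; the calibration is good to about 2 mm. A picture is of the moment at which its call begins. get_calibration takes no time and is no camera call.
- workorder.sign_off(): hands the job in, once; it reports no verdict.
The state is a dict: "time": time; "joints": joint angles; "qd": joint speeds; "effort": joint torques, N m; "ee_pos": TCP position; "ee_rot": TCP orientation; "wrist_force": force on the tool from outside, world axes, zero at the start; "wrist_torque": the same for the moment, N m; "opening": finger opening in m.
Only numpy, scipy, OpenCV 4.12 (cv2) and the standard library are available. Lean on these libraries where they do the work, as an engineer would, in place of code of your own. Each camera call takes 0.05 s, during which the arm holds its last target. There are 200 camera calls.

TASK

The rotary table on the bench is clamped. First slacken its three hook clamps, turning each tee handle anticlockwise (seen from above) right to its stop; then swing the table top round until the biggest of the three brass weights on it stands in line with the pointer at the front, without knocking away the things that lie about. The top runs freely, so finish with your grip on its upright black handle and keep holding it, dead still on the mark, while I nip the clamps up again.

Things in the scene. Friction and masses are not known exactly. Their poses are not given: they have to be found in the camera images.
- rotary_table: the grey cast base of the rotary table, fixed to the bench: a disc 194 mm across and 18 mm high with three ears out to 133 mm from the pivot. Origin: on the bench under the pivot (the table's vertical turning axis); its -x axis points to the front, where the steel index pointer is; z is up
- pointer_tip (a point): tip of the steel pointer at the front of the base, 87 mm from the pivot and 30 mm above the bench
- table_top (a joint): angle of the round aluminium top in rad, growing anticlockwise seen from above; 0, or 2 pi = 6.28, puts the big weight in line with the pointer; range -1.0 to 7.3. It turns freely (0.04 N m) once all clamps are open; a tight clamp holds it fast
- pivot (a point): turning axis of the top, at its face, 36 mm above the bench. Top 170 mm across, rim at z = 30 mm. Round it, 54 mm from the pivot, 60 deg apart, anticlockwise from above: upright handle, collet (21 mm wide, 27 high), middle weight (30 wide, 32 high), big weight, small weight (24 wide, 26 high), collet; the weights and collets are plain brass, screwed down
- big_weight_axis (a point): the big weight: brass, round, 36 mm wide and 40 mm high with a small knob on top, the largest of the three weights on the top. This point: on its axis at its upper end, 76 mm above the bench and 54 mm from the pivot. It is in line when pivot, this point and the pointer lie in one line
- turn_handle: the revolving black sleeve of the upright handle on the top, directly opposite the big weight: round, 18 mm in diameter, 61 mm high, from z = 47 to z = 108 mm above the bench. It spins freely on its pin, so the grip need not turn with the table. Origin: on its axis at its lower end
- handle_grip (a point): point on the axis of that handle, 88 mm above the bench, 54 mm from the pivot: a good height to grip; it turns with the top
- clamp_left_bar (a point): tee handle of the left hook clamp (at the left side, 115 mm from the pivot), black, on an upright spindle; a steel hook below it (top at z = 43 mm) reaches out 39 mm. Bar 46 mm long, 14 mm thick, z = 60 to 84 mm while tight; rises 3.1 mm as it opens. This point: on the spindle axis in the bar, z = 74 mm while tight; x axis along the bar (tight: 40 deg clockwise of the base's x axis), z up
- clamp_right_bar (a point): tee handle of the right hook clamp (at the right side, 115 mm from the pivot), black, on an upright spindle; a steel hook below it (top at z = 43 mm) reaches out 39 mm. Bar 46 mm long, 14 mm thick, z = 60 to 84 mm while tight; rises 3.1 mm as it opens. This point: on the spindle axis in the bar, z = 74 mm while tight; x axis along the bar (tight: 40 deg clockwise of the base's x axis), z up
- clamp_front_bar (a point): tee handle of the front hook clamp (to the right of the pointer, 115 mm from the pivot), black, on an upright spindle; a steel hook below it (top at z = 43 mm) reaches out 39 mm. Bar 46 mm long, 14 mm thick, z = 60 to 84 mm while tight; rises 3.1 mm as it opens. This point: on the spindle axis in the bar, z = 74 mm while tight; x axis along the bar (tight: 40 deg clockwise of the base's x axis), z up
- clamp_left (a joint): angle of the left clamp in rad, growing anticlockwise seen from above: 0 tight (hook pointing to the pivot, over the rim of the top), 1.40 fully open at its stop (hook swung clear). 0.3 N m breaks it loose, then about 0.1 N m; it stays where it is left
- clamp_right (a joint): angle of the right clamp in rad, growing anticlockwise seen from above: 0 tight (hook pointing to the pivot, over the rim of the top), 1.40 fully open at its stop (hook swung clear). 0.3 N m breaks it loose, then about 0.1 N m; it stays where it is left
- clamp_front (a joint): angle of the front clamp in rad, growing anticlockwise seen from above: 0 tight (hook pointing to the pivot, over the rim of the top), 1.40 fully open at its stop (hook swung clear). 0.3 N m breaks it loose, then about 0.1 N m; it stays where it is left
- felt_tin: bystander, loose: round tin with a screw lid, 66 mm across, 30 mm high; origin at the centre of its underside
- hex_key: bystander, loose: black L-shaped hex key, 26 x 72 x 5 mm, lying; origin at the centre of its underside
- screwdriver: bystander, loose: screwdriver lying along its y axis in front of the table, 26 x 160 x 26 mm; origin at the centre of its underside
- rubber_stick: bystander, loose: pale rubber stick, 18 x 42 x 13 mm, lying; origin at the centre of its underside

How it is judged:
On the way, in this order (a step that is already met when the one before it is completed fails the run):
1. all three hook clamps are turned fully open, to their stops (value of joint each of clamp_left, clamp_right, clamp_front above 1.25 rad), for 0.2 s.
2. the big weight is brought in line with the pointer with a grip on the handle (y of big_weight_axis in the frame of rotary_table between -0.006 and 0.006 m and x of big_weight_axis in the frame of rotary_table below -0.04 m and contact force between the fingers and turn_handle above 2 N), for 0.2 s.
At the end, for the whole second after the job is handed in: All three clamps are open (each above 1.25 of 1.40 rad), the big weight stands at the front with its axis within 6 mm of the line from the pivot to the pointer, the top is still (below 0.08 rad/s), and the fingers grip the upright handle with more than 2 N (all of step 1 and all of step 2 and velocity of joint table_top between -0.08 and 0.08 rad/s); the arm keeps its last pose, push and grip.
It fails at once if the top is forced round while a clamp is still tight (distance of big_weight_axis from where it was at the start of the episode above 0.012 m and value of joint any of clamp_left, clamp_right, clamp_front below 0.6 rad).
It fails at once if a bystander is knocked away (distance of any of felt_tin, hex_key, screwdriver, rubber_stick from where it was at the start of the episode above 0.03 m).
It also fails if it takes over 70 s, if anything falls off the work surface, if the arm or the gripper's body presses on something with over 40 N, if the wrist force passes 120 N, or if a joint passes its speed limit or range.

## Working session

There is one attempt and no reset: what is moved stays moved. The work goes in short steps, Python scripts to look and compute and a tool call to move; the robot and the scene stay as the last step left them, time stands still between calls to the robot, and variables do not carry over. Pictures are saved under pics/ and viewed, about 8 in all and at most 12, crops included, and the job is handed in when it is done.

Besides the shell and the picture viewer there is one more tool, called as name(argument=value, ...), one argument or row to a line, values as JSON. play_rows: Moves the arm, as the interface text tells. Its arguments: {"type":"object","properties":{"commands":{"type":"array","items":{"type":"object","properties":{"travel":{"type":"array","items":{"type":"number"}},"turn":{"type":"number"}}}},"gripper":{"type":"number"},"newtons":{"type":"number"}},"required":["commands"]}

```bash
mkdir -p pics; ls; cat > h.py <<'E'
import numpy as np, cv2
from station import manip, imaging, workorder
def cal(n):
    c=imaging.get_calibration(n); R=cv2.Rodrigues(np.array(c["rvec"],float))[0]
    return np.array(c["intrinsics"],float),np.array(c["dist_coeffs"],float),R,np.array(c["tvec"],float).ravel()
def ray(n,uv):
    K,d,R,t=cal(n); p=cv2.undistortPoints(np.array(uv,float).reshape(-1,1,2),K,d).reshape(-1,2)
    return -R.T@t, np.c_[p,np.ones(len(p))]@R
def onz(n,uv,z):
    o,D=ray(n,uv); return o+D*((z-o[2])/D[:,2])[:,None]
def proj(n,P):
    K,d,R,t=cal(n); return cv2.projectPoints(np.array(P,float).reshape(-1,1,3),R,t,K,d)[0].reshape(-1,2)
def snap(n,f):
    im=imaging.capture(n)[:,:,::-1].copy(); cv2.imwrite(f,im); return im
E
python3 - <<'E'
from h import *
for n in("top","side"):
    snap(n,f"pics/{n}0.png"); K,d,R,t=cal(n); print(n,-R.T@t,R[2],K[0,0])
print(manip.get_obs())
a=cv2.imread("pics/top0.png");b=cv2.imread("pics/side0.png")
E
```

```text
pics
top [ 0.41300728 -0.13975543  0.9330243 ] [ 0.08489397 -0.01612615 -0.99625949] 360.9323026514792
side [ 0.13196921 -0.74563659  0.58813223] [ 0.41791424  0.68592355 -0.59569839] 433.9164930456255
{'time': 0.1, 'joints': array([ 9.16699259e-01,  1.81440410e-01,  1.60786403e+00, -1.37015962e-05,
        1.35379344e+00, -2.06338810e-01]), 'qd': array([ 8.93245242e-05, -4.08041992e-04, -2.64248017e-03,  4.44376682e-04,
       -7.11011855e-04,  6.69361711e-04]), 'effort': array([-1.09239030e-03, -4.34822524e+01, -3.42699122e+01,  7.03622773e-02,
        3.39591166e-02, -3.05768530e-06]), 'ee_pos': array([0.24872413, 0.51801665, 0.30193622]), 'ee_rot': array([-6.97334933e-01, -3.06258976e+00,  2.15728059e-03]), 'wrist_force': array([ 0.87321454,  0.18386028, -0.45923584]), 'wrist_torque': array([-0.05284354,  0.02806232, -0.01493163]), 'opening': 0.0881829404683279}
```

View pics/top0.png

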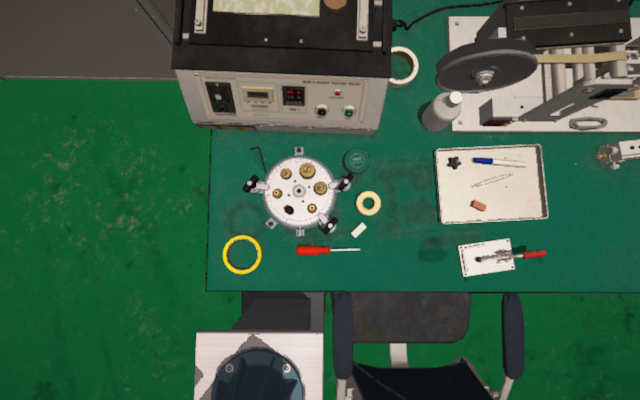

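View pics/side0.png

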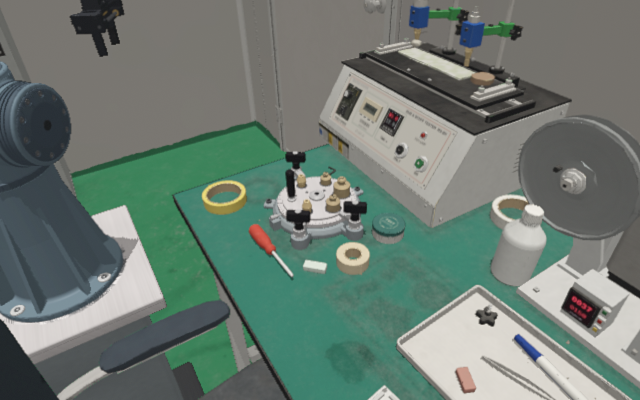

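The top view shows the table at about (299,190). Its clamps are at about (255,184), (343,184) and (330,224), the handle at (289,210) and the biggest weight at about (307,171). The tin is at (356,161), the hex key at (260,157), the screwdriver at (330,250) and the rubber stick at (359,230). The side view agrees. I'll zoom in on both.

```bash
python3 - <<'E'
import cv2,numpy as np
a=cv2.imread("pics/top0.png")[140:265,232:382];b=cv2.imread("pics/side0.png")[140:280,240:415]
a=cv2.resize(a,None,fx=4,fy=4,interpolation=cv2.INTER_CUBIC);cv2.imwrite("pics/z1.png",a)
b=cv2.resize(b,None,fx=4,fy=4,interpolation=cv2.INTER_CUBIC);cv2.imwrite("pics/z2.png",b)
E
```

```text
(no output)
```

View pics/z1.png

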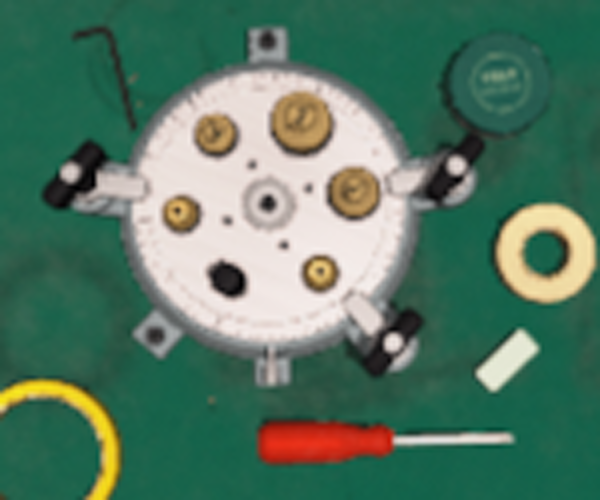

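View pics/z2.png

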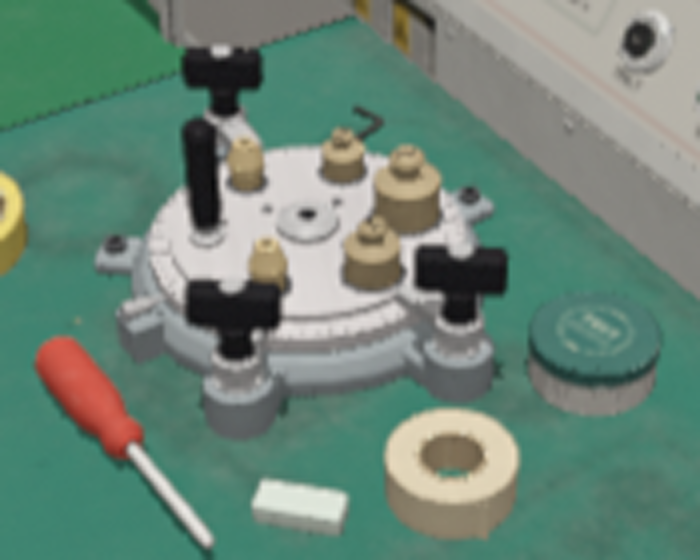

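```bash
python3 - <<'E'
from h import *
f=lambda p:(np.array(p,float)+.5)/4-.5+[232,140]
g=lambda p:(np.array(p,float)+.5)/4-.5+[240,140]
T={'pivot':((267,204),.038),'L':((72,173),.086),'R':((457,166),.086),'F':((394,343),.086),'handle':((228,279),.108),'big':((302,117),.078),'ptr':((271,350),.03),'tin':((499,82),.03)}
S={'pivot':(307,214),'L':(221,49),'R':(460,254),'F':(233,287),'handle':(200,125),'big':(407,157)}
P={}
for k,(p,z) in T.items():
    P[k]=onz("top",f(p),z)[0]; s=''
    if k in S:
        o1,d1=ray("top",f(p));o2,d2=ray("side",g(S[k])); d1,d2=d1[0],d2[0]
        ab=np.linalg.lstsq(np.c_[d1,-d2],o2-o1,rcond=None)[0]; A=o1+ab[0]*d1;B=o2+ab[1]*d2; s=(A+B)/2,np.linalg.norm(A-B)
    print(k,P[k].round(4),s)
c=P['pivot'][:2]
for k in P:
    v=P[k][:2]-c; print(k,np.hypot(*v).round(4),np.degrees(np.arctan2(v[1],v[0])).round(1))
E
```

```text
pivot [ 0.5048 -0.0955  0.038 ] (array([ 0.50348077, -0.09551667,  0.04434193]), np.float64(0.0015331441989876271))
L [0.5173 0.017  0.086 ] (array([0.51629349, 0.01744113, 0.08620192]), np.float64(0.002131759231601002))
R [ 0.5234 -0.21    0.086 ] (array([ 0.52268286, -0.20957977,  0.08241279]), np.float64(0.0027686620871757643))
F [ 0.4188 -0.1732  0.086 ] (array([ 0.41804104, -0.17291445,  0.08328698]), np.float64(0.0016351191739788905))
handle [ 0.4544 -0.0773  0.108 ] (array([ 0.45368769, -0.07701583,  0.10874955]), np.float64(0.0015044900922112265))
big [ 0.5532 -0.1178  0.078 ] (array([ 0.55293257, -0.11731465,  0.07489972]), np.float64(0.0016993821733784643))
ptr [ 0.4143 -0.0988  0.03  ] 
tin [ 0.5847 -0.2412  0.03  ] 
pivot 0.0 0.0
L 0.1133 83.7
R 0.1159 -80.8
F 0.1159 -138.0
handle 0.0536 160.1
big 0.0532 -24.7
ptr 0.0906 -178.0
tin 0.1661 -61.3
```

```bash
cat >> h.py <<'E'
from scipy.spatial.transform import Rotation as Ro
def plan(xy,gz,jaw=None):
    """shift (cm, present tool axes) and turn to bring grasp point to xy,gz with jaw direction jaw (deg)"""
    o=manip.get_obs(); M=Ro.from_rotvec(o['ee_rot']).as_matrix(); p=o['ee_pos']
    tgt=np.r_[xy,gz+.045]; y=np.degrees(np.arctan2(M[1,1],M[0,1]))
    print('t',round(o['time'],2),'tcp',p.round(4),'jaw',y.round(1),'zaxis',M[:,2].round(3),'j6',o['joints'][5].round(2),'F',o['wrist_force'].round(1),'Tq',o['wrist_torque'].round(2),'open',round(o['opening'],4))
    print(' shift cm',(M.T@(tgt-p)*100).round(2), 'tool x,y dirs deg',np.degrees(np.arctan2(M[1,0],M[0,0])).round(1),y.round(1))
    if jaw is not None:
        d=(jaw-y+90)%180-90; print(' turn rad (tool z)',(-np.radians(d)).round(3),'alt',(-np.radians(d-np.sign(d)*180)).round(3))
E
python3 - <<'E'
from h import *
plan([.517,.017],.16,52)
print(onz("top",[[200,128],[290,132],[375,135]],0.0).round(3))
E
```

```text
t 0.1 tcp [0.2487 0.518  0.3019] jaw 64.3 zaxis [-0.001 -0.001 -1.   ] j6 -0.21 F [ 0.9  0.2 -0.5] Tq [-0.05  0.03 -0.01] open 0.0882
 shift cm [-45.88 -33.53   9.73] tool x,y dirs deg 154.3 64.3
 turn rad (tool z) 0.215 alt -2.926
[[ 0.672  0.166  0.   ]
 [ 0.664 -0.07   0.   ]
 [ 0.658 -0.294  0.   ]]
```

play_rows(
  commands=[
    {"travel": [-2.85,-2.1,0.6]},
    {"travel": [-2.85,-2.1,0.6]},
    {"travel": [-2.85,-2.1,0.6]},
    {"travel": [-2.85,-2.1,0.6]},
    {"travel": [-2.85,-2.1,0.6]},
    {"travel": [-2.85,-2.1,0.6]},
    {"travel": [-2.85,-2.1,0.6]},
    {"travel": [-2.85,-2.1,0.6]},
  ],
  gripper=-0.2,
  newtons=30,
)

```text
$.commands[0]: bad value
```

play_rows(
  commands=[
    {"travel": [-2.85,-2.1,0.6]},
    {"travel": [-2.85,-2.1,0.6]},
    {"travel": [-2.85,-2.1,0.6]},
    {"travel": [-2.85,-2.1,0.6]},
    {"travel": [-2.85,-2.1,0.6]},
    {"travel": [-2.85,-2.1,0.6]},
    {"travel": [-2.85,-2.1,0.6]},
    {"travel": [-2.85,-2.1,0.6]},
  ],
)

```text
$.commands[0]: bad value
```

play_rows(
  commands=[
    {"travel": [0,0,0],"turn": 0.11},
    {"travel": [0,0,0],"turn": 0.105},
    {"travel": [0,0,0]},
    {"travel": [0,0,0]},
    {"travel": [0,0,0]},
    {"travel": [0,0,0]},
    {"travel": [0,0,0]},
    {"travel": [0,0,0]},
  ],
)

```text
$.commands[2]: bad value
```

```bash
python3 - <<'E'
from h import *
plan([.517,.017],.077,52)
E
```

```text
t 0.1 tcp [0.2487 0.518  0.3019] jaw 64.3 zaxis [-0.001 -0.001 -1.   ] j6 -0.21 F [ 0.9  0.2 -0.5] Tq [-0.05  0.03 -0.01] open 0.0882
 shift cm [-45.88 -33.52  18.03] tool x,y dirs deg 154.3 64.3
 turn rad (tool z) 0.215 alt -2.926
```

The "turn" field is required in every row.

play_rows(
  commands=[
    {"travel": [-2.85,-2.1,0.6],"turn": 0},
    {"travel": [-2.85,-2.1,0.6],"turn": 0},
    {"travel": [-2.85,-2.1,0.6],"turn": 0},
    {"travel": [-2.85,-2.1,0.6],"turn": 0},
    {"travel": [-2.85,-2.1,0.6],"turn": 0},
    {"travel": [-2.85,-2.1,0.6],"turn": 0},
    {"travel": [-2.85,-2.1,0.6],"turn": 0},
    {"travel": [-2.85,-2.1,0.6],"turn": 0},
  ],
  gripper=-0.2,
  newtons=30,
)

```text
time: 0.77
ee_pos: [0.3819, 0.2666, 0.2542]
ee_rot: [-0.697, -3.063, 0.0]
wrist_force: [0.3, -0.1, 0.1]
opening: 0.037
```

play_rows(
  commands=[
    {"travel": [-2.85,-2.1,0.6],"turn": 0},
    {"travel": [-2.85,-2.1,0.6],"turn": 0},
    {"travel": [-2.85,-2.1,0.6],"turn": 0},
    {"travel": [-2.85,-2.1,0.6],"turn": 0},
    {"travel": [-2.85,-2.1,0.6],"turn": 0},
    {"travel": [-2.85,-2.1,0.6],"turn": 0},
    {"travel": [-2.85,-2.1,0.6],"turn": 0},
    {"travel": [-2.85,-2.1,0.6],"turn": 0},
  ],
)

```text
time: 1.43
ee_pos: [0.5148, 0.0163, 0.2061]
ee_rot: [-0.698, -3.063, -0.0]
wrist_force: [0.1, 1.1, 0.4]
opening: 0.0347
```

play_rows(
  commands=[
    {"travel": [0,0,0],"turn": 0.11},
    {"travel": [0,0,0],"turn": 0.105},
    {"travel": [0,0,0],"turn": 0},
    {"travel": [0,0,0],"turn": 0},
    {"travel": [0,0,0],"turn": 0},
    {"travel": [0,0,0],"turn": 0},
    {"travel": [0,0,0],"turn": 0},
    {"travel": [0,0,0],"turn": 0},
  ],
)

```text
time: 2.1
ee_pos: [0.5145, 0.0184, 0.2069]
ee_rot: [1.02, 2.971, -0.0]
wrist_force: [-0.7, 0.7, -0.5]
opening: 0.0353
```

```bash
python3 - <<'E'
from h import *
plan([.517,.017],.077,52)
a=snap("top","pics/t1.png")[140:265,232:382];b=snap("side","pics/s1.png")[90:230,240:415]
cv2.imwrite("pics/z3.png",np.vstack([cv2.resize(a,(600,500))[:300,:500],cv2.resize(b,(500,300+100))[:300]]))
E
```

```text
t 2.1 tcp [0.5145 0.0184 0.2069] jaw 52.1 zaxis [ 0. -0. -1.] j6 -1.1 F [-0.7  0.7 -0.5] Tq [-0.01 -0.03 -0.03] open 0.0353
 shift cm [-0.28  0.05  8.49] tool x,y dirs deg 142.1 52.1
 turn rad (tool z) 0.002 alt -3.14
```

View pics/z3.png

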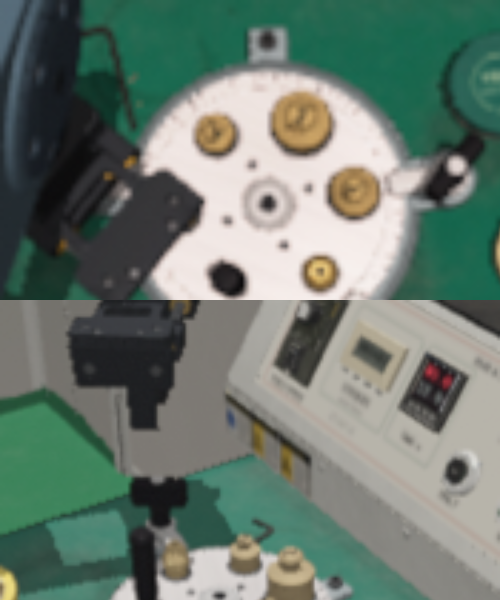

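The image shows the gripper over the left clamp and in line with it in the side view. I'll go down and grip.

play_rows(
  commands=[
    {"travel": [-0.28,0.05,1.5],"turn": 0},
    {"travel": [0,0,1.8],"turn": 0},
    {"travel": [0,0,1.8],"turn": 0},
    {"travel": [0,0,1.8],"turn": 0},
    {"travel": [0,0,1.6],"turn": 0},
    {"travel": [0,0,0],"turn": 0},
    {"travel": [0,0,0],"turn": 0},
    {"travel": [0,0,0],"turn": 0},
  ],
)

```text
time: 2.87
ee_pos: [0.5176, 0.0166, 0.1226]
ee_rot: [1.021, 2.97, 0.0]
wrist_force: [0.8, -0.6, 0.5]
opening: 0.0354
```

play_rows(
  commands=[
    {"travel": [0,0,0],"turn": 0},
    {"travel": [0,0,0],"turn": 0},
    {"travel": [0,0,0],"turn": 0},
    {"travel": [0,0,0],"turn": 0},
    {"travel": [0,0,0],"turn": 0},
    {"travel": [0,0,0],"turn": 0},
    {"travel": [0,0,0],"turn": 0},
    {"travel": [0,0,0],"turn": 0},
  ],
  gripper=-1,
  newtons=35,
)

```text
time: 3.53
ee_pos: [0.5182, 0.0172, 0.1227]
ee_rot: [1.022, 2.968, 0.003]
wrist_force: [3.0, 3.5, 2.5]
opening: 0.0139
```

```bash
python3 - <<'E'
from h import *
plan([.517,.017],.077,52)
E
```

```text
t 3.53 tcp [0.5182 0.0172 0.1227] jaw 52.0 zaxis [ 0.003  0.001 -1.   ] j6 -1.11 F [3.  3.5 2.5] Tq [ 0.68 -0.41 -0.03] open 0.0139
 shift cm [ 0.08 -0.09  0.07] tool x,y dirs deg 142.0 52.0
 turn rad (tool z) 0.0 alt -3.142
```

play_rows(
  commands=[
    {"travel": [0,0,-0.02],"turn": -0.1},
    {"travel": [0,0,-0.02],"turn": -0.12},
    {"travel": [0,0,-0.03],"turn": -0.12},
    {"travel": [0,0,-0.03],"turn": -0.12},
    {"travel": [0,0,-0.03],"turn": -0.12},
    {"travel": [0,0,-0.03],"turn": -0.12},
    {"travel": [0,0,-0.03],"turn": -0.12},
    {"travel": [0,0,-0.03],"turn": -0.12},
  ],
)

```text
time: 4.2
ee_pos: [0.5183, 0.0185, 0.1248]
ee_rot: [-0.441, 3.106, 0.004]
wrist_force: [5.3, 12.0, 0.3]
opening: 0.0139
```

```bash
python3 - <<'E'
from h import *
plan([.517,.017],.077,132)
E
```

```text
t 4.2 tcp [0.5183 0.0185 0.1248] jaw 106.2 zaxis [ 0.004  0.003 -1.   ] j6 -2.05 F [ 5.3 12.   0.3] Tq [ 2.   -0.75 -0.12] open 0.0139
 shift cm [ 0.17 -0.11  0.28] tool x,y dirs deg -163.8 106.2
 turn rad (tool z) -0.451 alt 2.691
```

play_rows(
  commands=[
    {"travel": [0,0.1,-0.03],"turn": -0.12},
    {"travel": [0,0,-0.02],"turn": -0.12},
    {"travel": [0,0,-0.02],"turn": -0.12},
    {"travel": [0,0,0],"turn": -0.1},
    {"travel": [0,0,0],"turn": -0.02},
    {"travel": [0,0,0],"turn": 0},
    {"travel": [0,0,0],"turn": 0},
    {"travel": [0,0,0],"turn": 0},
  ],
)

```text
time: 4.87
ee_pos: [0.5179, 0.0193, 0.1258]
ee_rot: [-1.158, 2.916, 0.002]
wrist_force: [4.2, 10.4, 3.0]
opening: 0.0142
```

```bash
python3 - <<'E'
from h import *
plan([.517,.017],.077,132)
E
```

```text
t 4.87 tcp [0.5179 0.0193 0.1258] jaw 133.3 zaxis [ 0.003  0.003 -1.   ] j6 -2.52 F [ 4.2 10.4  3. ] Tq [ 1.74 -0.44 -0.28] open 0.0142
 shift cm [ 0.23 -0.11  0.37] tool x,y dirs deg -136.7 133.3
 turn rad (tool z) 0.023 alt -3.118
```

play_rows(
  commands=[
    {"travel": [0,0,0],"turn": 0},
    {"travel": [0,0,0],"turn": 0},
    {"travel": [0,0,0],"turn": 0},
    {"travel": [0,0,0],"turn": 0},
    {"travel": [0,0,-1],"turn": 0},
    {"travel": [0,0,-2.5],"turn": 0},
    {"travel": [0,0,-2.5],"turn": 0},
    {"travel": [0,0,-2.5],"turn": 0},
  ],
  gripper=-0.2,
)

```text
time: 5.53
ee_pos: [0.5164, 0.0175, 0.211]
ee_rot: [1.161, -2.919, -0.0]
wrist_force: [0.5, -0.7, -0.7]
opening: 0.0355
```

play_rows(
  commands=[
    {"travel": [0,0,0],"turn": 0.12},
    {"travel": [0,0,0],"turn": 0.12},
    {"travel": [0,0,0],"turn": 0.12},
    {"travel": [0,0,0],"turn": 0.12},
    {"travel": [0,0,0],"turn": 0.12},
    {"travel": [0,0,0],"turn": 0.12},
    {"travel": [0,0,0],"turn": 0.12},
    {"travel": [0,0,0],"turn": 0.12},
  ],
)

```text
time: 6.2
ee_pos: [0.5168, 0.0174, 0.2104]
ee_rot: [0.328, 3.124, -0.0]
wrist_force: [-0.7, -1.0, -0.1]
opening: 0.0351
```

play_rows(
  commands=[
    {"travel": [0,0,0],"turn": 0.12},
    {"travel": [0,0,0],"turn": 0.12},
    {"travel": [0,0,0],"turn": 0.12},
    {"travel": [0,0,0],"turn": 0.1},
    {"travel": [0,0,0],"turn": 0},
    {"travel": [0,0,0],"turn": 0},
    {"travel": [0,0,0],"turn": 0},
    {"travel": [0,0,0],"turn": 0},
  ],
)

```text
time: 6.87
ee_pos: [0.5167, 0.0176, 0.2098]
ee_rot: [1.019, 2.972, -0.0]
wrist_force: [0.1, -0.1, 0.8]
opening: 0.0353
```

```bash
python3 - <<'E'
from h import *
plan([.524,-.2085],.16,52)
E
```

```text
t 6.87 tcp [0.5167 0.0176 0.2098] jaw 52.1 zaxis [ 0. -0. -1.] j6 -1.11 F [ 0.1 -0.1  0.8] Tq [-0.02  0.04 -0.02] open 0.0353
 shift cm [-14.45 -17.4    0.48] tool x,y dirs deg 142.1 52.1
 turn rad (tool z) 0.002 alt -3.139
```

play_rows(
  commands=[
    {"travel": [-2.06,-2.49,0],"turn": 0},
    {"travel": [-2.06,-2.49,0],"turn": 0},
    {"travel": [-2.06,-2.49,0],"turn": 0},
    {"travel": [-2.06,-2.49,0],"turn": 0},
    {"travel": [-2.06,-2.49,0],"turn": 0},
    {"travel": [-2.06,-2.49,0],"turn": 0},
    {"travel": [-2.09,-2.46,0],"turn": 0},
    {"travel": [0,0,0],"turn": 0},
  ],
)

```text
time: 7.53
ee_pos: [0.5237, -0.2138, 0.2101]
ee_rot: [1.025, 2.967, -0.004]
wrist_force: [0.1, -0.3, 0.3]
opening: 0.0351
```

play_rows(
  commands=[
    {"travel": [0,0,1.6],"turn": 0},
    {"travel": [0,0,1.8],"turn": 0},
    {"travel": [0,0,1.8],"turn": 0},
    {"travel": [0,0,1.8],"turn": 0},
    {"travel": [0,0,1.7],"turn": 0},
    {"travel": [0,0,0],"turn": 0},
    {"travel": [0,0,0],"turn": 0},
    {"travel": [0,0,0],"turn": 0},
  ],
)

```text
time: 8.2
ee_pos: [0.5241, -0.2084, 0.1235]
ee_rot: [1.021, 2.97, -0.0]
wrist_force: [0.9, 0.1, -0.1]
opening: 0.0351
```

```bash
python3 - <<'E'
from h import *
plan([.524,-.2085],.077,52)
E
```

```text
t 8.2 tcp [ 0.5241 -0.2084  0.1235] jaw 52.1 zaxis [ 0.001 -0.    -1.   ] j6 -1.5 F [ 0.9  0.1 -0.1] Tq [-0.07  0.06  0.02] open 0.0351
 shift cm [ 0.   -0.01  0.15] tool x,y dirs deg 142.1 52.1
 turn rad (tool z) 0.001 alt -3.14
```

play_rows(
  commands=[
    {"travel": [0,0,0],"turn": 0},
    {"travel": [0,0,0],"turn": 0},
    {"travel": [0,0,0],"turn": 0},
    {"travel": [0,0,0],"turn": 0},
    {"travel": [0,0,0],"turn": 0},
    {"travel": [0,0,0],"turn": 0},
    {"travel": [0,0,0],"turn": 0},
    {"travel": [0,0,0],"turn": 0},
  ],
  gripper=-1,
)

```text
time: 8.87
ee_pos: [0.5238, -0.2092, 0.1236]
ee_rot: [1.022, 2.969, -0.002]
wrist_force: [-3.1, -2.6, 6.3]
opening: 0.0137
```

play_rows(
  commands=[
    {"travel": [0,0,-0.02],"turn": -0.1},
    {"travel": [0,0,-0.02],"turn": -0.12},
    {"travel": [0,0,-0.03],"turn": -0.12},
    {"travel": [0,0,-0.03],"turn": -0.12},
    {"travel": [0,0,-0.03],"turn": -0.12},
    {"travel": [0,0,-0.03],"turn": -0.12},
    {"travel": [0,0,-0.03],"turn": -0.12},
    {"travel": [0,0,-0.03],"turn": -0.12},
  ],
)

```text
time: 9.53
ee_pos: [0.5239, -0.2088, 0.1256]
ee_rot: [-0.443, 3.11, -0.001]
wrist_force: [-1.6, -1.4, 5.1]
opening: 0.0139
```

```bash
python3 - <<'E'
from h import *
plan([.524,-.2085],.077,132)
E
```

```text
t 9.53 tcp [ 0.5239 -0.2088  0.1256] jaw 106.2 zaxis [ 0.001 -0.001 -1.   ] j6 -2.44 F [-1.6 -1.4  5.1] Tq [-0.12  0.32 -0.11] open 0.0139
 shift cm [-0.02  0.03  0.36] tool x,y dirs deg -163.8 106.2
 turn rad (tool z) -0.45 alt 2.691
```

play_rows(
  commands=[
    {"travel": [0,0,-0.03],"turn": -0.12},
    {"travel": [0,0,-0.02],"turn": -0.12},
    {"travel": [0,0,-0.02],"turn": -0.12},
    {"travel": [0,0,0],"turn": -0.1},
    {"travel": [0,0,0],"turn": -0.02},
    {"travel": [0,0,0],"turn": 0},
    {"travel": [0,0,0],"turn": 0},
    {"travel": [0,0,0],"turn": 0},
  ],
)

```text
time: 10.2
ee_pos: [0.5238, -0.2087, 0.1265]
ee_rot: [-1.16, 2.919, -0.001]
wrist_force: [-4.3, -0.8, 8.1]
opening: 0.0138
```

```bash
python3 - <<'E'
from h import *
plan([.524,-.2085],.077,132)
E
```

```text
t 10.2 tcp [ 0.5238 -0.2087  0.1265] jaw 133.3 zaxis [ 0.001 -0.    -1.   ] j6 -2.92 F [-4.3 -0.8  8.1] Tq [ 0.06  0.65 -0.39] open 0.0138
 shift cm [-0.02  0.    0.45] tool x,y dirs deg -136.7 133.3
 turn rad (tool z) 0.023 alt -3.118
```

play_rows(
  commands=[
    {"travel": [0,0,0],"turn": 0},
    {"travel": [0,0,0],"turn": 0},
    {"travel": [0,0,0],"turn": 0},
    {"travel": [0,0,0],"turn": 0},
    {"travel": [0,0,-1],"turn": 0},
    {"travel": [0,0,-2.5],"turn": 0},
    {"travel": [0,0,-2.5],"turn": 0},
    {"travel": [0,0,-2.5],"turn": 0},
  ],
  gripper=-0.2,
)

```text
time: 10.87
ee_pos: [0.5234, -0.2082, 0.2117]
ee_rot: [1.161, -2.919, -0.001]
wrist_force: [0.7, 0.1, 1.0]
opening: 0.0352
```

play_rows(
  commands=[
    {"travel": [0,0,0],"turn": 0.12},
    {"travel": [0,0,0],"turn": 0.12},
    {"travel": [0,0,0],"turn": 0.12},
    {"travel": [0,0,0],"turn": 0.12},
    {"travel": [0,0,0],"turn": 0.12},
    {"travel": [0,0,0],"turn": 0.12},
    {"travel": [0,0,0],"turn": 0.12},
    {"travel": [0,0,0],"turn": 0.12},
  ],
)

```text
time: 11.53
ee_pos: [0.5237, -0.2084, 0.2112]
ee_rot: [0.327, 3.124, -0.0]
wrist_force: [-0.2, -0.1, 0.8]
opening: 0.0354
```

play_rows(
  commands=[
    {"travel": [0,0,0],"turn": 0.12},
    {"travel": [0,0,0],"turn": 0.12},
    {"travel": [0,0,0],"turn": 0.12},
    {"travel": [0,0,0],"turn": 0.1},
    {"travel": [0,0,0],"turn": 0},
    {"travel": [0,0,0],"turn": 0},
    {"travel": [0,0,0],"turn": 0},
    {"travel": [0,0,0],"turn": 0},
  ],
)

```text
time: 12.2
ee_pos: [0.5236, -0.2084, 0.2107]
ee_rot: [1.019, 2.972, -0.0]
wrist_force: [-0.4, -0.0, -0.4]
opening: 0.0352
```

```bash
python3 - <<'E'
from h import *
plan([.419,-.172],.16,52)
E
```

```text
t 12.2 tcp [ 0.5236 -0.2084  0.2107] jaw 52.1 zaxis [ 0. -0. -1.] j6 -1.5 F [-0.4 -0.  -0.4] Tq [-0.01 -0.02  0.01] open 0.0352
 shift cm [10.49 -3.55  0.57] tool x,y dirs deg 142.1 52.1
 turn rad (tool z) 0.003 alt -3.139
```

play_rows(
  commands=[
    {"travel": [2.6,-0.9,0],"turn": 0},
    {"travel": [2.6,-0.9,0],"turn": 0},
    {"travel": [2.6,-0.9,0],"turn": 0},
    {"travel": [2.7,-0.85,0],"turn": 0},
    {"travel": [0,0,0],"turn": 0},
    {"travel": [0,0,1.7],"turn": 0},
    {"travel": [0,0,1.8],"turn": 0},
    {"travel": [0,0,1.5],"turn": 0},
  ],
)

```text
time: 12.87
ee_pos: [0.4196, -0.1722, 0.1604]
ee_rot: [1.02, 2.97, -0.001]
wrist_force: [0.1, 0.1, -0.8]
opening: 0.0352
```

play_rows(
  commands=[
    {"travel": [0,0,1.8],"turn": 0},
    {"travel": [0,0,2.0],"turn": 0},
    {"travel": [0,0,0],"turn": 0},
    {"travel": [0,0,0],"turn": 0},
    {"travel": [0,0,0],"turn": 0},
    {"travel": [0,0,0],"turn": 0},
    {"travel": [0,0,0],"turn": 0},
    {"travel": [0,0,0],"turn": 0},
  ],
)

```text
time: 13.53
ee_pos: [0.4195, -0.1722, 0.1235]
ee_rot: [1.021, 2.969, -0.001]
wrist_force: [-0.4, -0.6, -0.9]
opening: 0.0353
```

```bash
python3 - <<'E'
from h import *
plan([.419,-.172],.077,52)
E
```

```text
t 13.53 tcp [ 0.4195 -0.1722  0.1235] jaw 52.0 zaxis [ 0.001 -0.001 -1.   ] j6 -1.56 F [-0.4 -0.6 -0.9] Tq [ 0.05 -0.03  0.01] open 0.0353
 shift cm [ 0.05 -0.02  0.15] tool x,y dirs deg 142.0 52.0
 turn rad (tool z) 0.001 alt -3.141
```

play_rows(
  commands=[
    {"travel": [0,0,0],"turn": 0},
    {"travel": [0,0,0],"turn": 0},
    {"travel": [0,0,0],"turn": 0},
    {"travel": [0,0,0],"turn": 0},
    {"travel": [0,0,0],"turn": 0},
    {"travel": [0,0,0],"turn": 0},
    {"travel": [0,0,0],"turn": 0},
    {"travel": [0,0,0],"turn": 0},
  ],
  gripper=-1,
)

```text
time: 14.2
ee_pos: [0.4187, -0.1724, 0.1227]
ee_rot: [-1.022, -2.97, 0.002]
wrist_force: [-4.5, -3.5, 2.8]
opening: 0.014
```

play_rows(
  commands=[
    {"travel": [0,0,-0.02],"turn": -0.1},
    {"travel": [0,0,-0.02],"turn": -0.12},
    {"travel": [0,0,-0.03],"turn": -0.12},
    {"travel": [0,0,-0.03],"turn": -0.12},
    {"travel": [0,0,-0.03],"turn": -0.12},
    {"travel": [0,0,-0.03],"turn": -0.12},
    {"travel": [0,0,-0.03],"turn": -0.12},
    {"travel": [0,0,-0.03],"turn": -0.12},
  ],
)

```text
time: 14.87
ee_pos: [0.4188, -0.1721, 0.1248]
ee_rot: [0.443, -3.11, 0.0]
wrist_force: [-2.5, -2.8, 0.1]
opening: 0.0139
```

```bash
python3 - <<'E'
from h import *
plan([.419,-.172],.077,132)
E
```

```text
t 14.87 tcp [ 0.4188 -0.1721  0.1248] jaw 106.2 zaxis [-0. -0. -1.] j6 -2.51 F [-2.5 -2.8  0.1] Tq [-0.32  0.4  -0.09] open 0.0139
 shift cm [-0.02 -0.    0.28] tool x,y dirs deg -163.8 106.2
 turn rad (tool z) -0.45 alt 2.691
```

play_rows(
  commands=[
    {"travel": [0,0,-0.03],"turn": -0.12},
    {"travel": [0,0,-0.02],"turn": -0.12},
    {"travel": [0,0,-0.02],"turn": -0.12},
    {"travel": [0,0,0],"turn": -0.1},
    {"travel": [0,0,0],"turn": -0.02},
    {"travel": [0,0,0],"turn": 0},
    {"travel": [0,0,0],"turn": 0},
    {"travel": [0,0,0],"turn": 0},
  ],
)

```text
time: 15.53
ee_pos: [0.4187, -0.1719, 0.1257]
ee_rot: [1.16, -2.919, -0.001]
wrist_force: [-3.9, -0.4, 5.4]
opening: 0.0139
```

```bash
python3 - <<'E'
from h import *
plan([.419,-.172],.077,132)
from scipy.optimize import least_squares as ls
C=np.array([[.518,.0195],[.5237,-.209],[.4188,-.172]])
s=ls(lambda p:np.hypot(*(C-p).T)-.115,[.5,-.095]); p=s.x; print(p,s.fun,np.degrees(np.arctan2(*(C-p).T[::-1])))
E
```

```text
t 15.53 tcp [ 0.4187 -0.1719  0.1257] jaw 133.4 zaxis [-0.001  0.    -1.   ] j6 -2.98 F [-3.9 -0.4  5.4] Tq [-0.1   0.63 -0.24] open 0.0139
 shift cm [-0.01 -0.02  0.37] tool x,y dirs deg -136.6 133.4
 turn rad (tool z) 0.024 alt -3.118
[ 0.50461845 -0.09520783] [0.00048572 0.00038095 0.00016008] [  83.34608171  -80.48076531 -138.17714444]
```

play_rows(
  commands=[
    {"travel": [0,0,0],"turn": 0},
    {"travel": [0,0,0],"turn": 0},
    {"travel": [0,0,0],"turn": 0},
    {"travel": [0,0,0],"turn": 0},
    {"travel": [0,0,-1],"turn": 0},
    {"travel": [0,0,-2.5],"turn": 0},
    {"travel": [0,0,-2.5],"turn": 0},
    {"travel": [0,0,-2.5],"turn": 0},
  ],
  gripper=-0.2,
)

```text
time: 16.2
ee_pos: [0.4188, -0.1715, 0.2118]
ee_rot: [1.161, -2.919, -0.001]
wrist_force: [1.0, -0.7, -0.4]
opening: 0.035
```

play_rows(
  commands=[
    {"travel": [0,0,0],"turn": 0.12},
    {"travel": [0,0,0],"turn": 0.12},
    {"travel": [0,0,0],"turn": 0.12},
    {"travel": [0,0,0],"turn": 0.12},
    {"travel": [0,0,0],"turn": 0.12},
    {"travel": [0,0,0],"turn": 0.12},
    {"travel": [0,0,0],"turn": 0.03},
    {"travel": [0,0,0],"turn": 0},
  ],
)

```text
time: 16.87
ee_pos: [0.4191, -0.1717, 0.2111]
ee_rot: [-0.01, 3.141, -0.0]
wrist_force: [0.2, -0.6, -0.7]
opening: 0.035
```

```bash
python3 - <<'E'
from h import *
plan([.4545,-.0755],.145,90)
a=snap("top","pics/t2.png")[140:265,232:382];b=snap("side","pics/s2.png")[140:280,240:415]
cv2.imwrite("pics/z4.png",np.hstack([cv2.resize(a,(450,375)),cv2.resize(b,(469,375))])[:,:800])
E
```

```text
t 16.87 tcp [ 0.4191 -0.1717  0.2111] jaw 90.4 zaxis [ 0.001 -0.    -1.   ] j6 -2.23 F [ 0.2 -0.6 -0.7] Tq [ 0.09  0.   -0.03] open 0.035
 shift cm [-3.6   9.6   2.11] tool x,y dirs deg -179.6 90.4
 turn rad (tool z) 0.006 alt -3.135
```

View pics/z4.png

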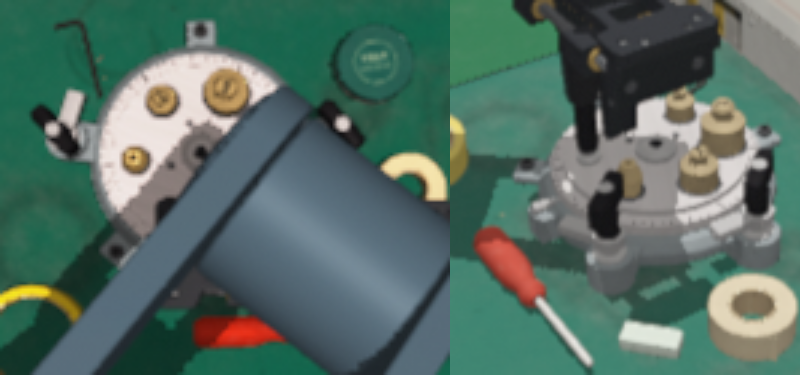

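All three hooks are swung clear: left at (70,110), right at (345,122), and the front one visible in the side view at (605,205). The bystanders have not moved. The pivot fitted from the spindles is (0.5046, -0.0952), with residuals under 0.5 mm. Next is the handle.

play_rows(
  commands=[
    {"travel": [-1.2,3.2,0],"turn": 0},
    {"travel": [-1.2,3.2,0],"turn": 0},
    {"travel": [-1.2,3.2,0],"turn": 0},
    {"travel": [0,0,0],"turn": 0},
    {"travel": [0,0,0],"turn": 0},
    {"travel": [0,0,1.5],"turn": 0},
    {"travel": [0,0,1.5],"turn": 0},
    {"travel": [0,0,0],"turn": 0},
  ],
)

```text
time: 17.63
ee_pos: [0.4526, -0.0759, 0.1782]
ee_rot: [0.011, -3.138, -0.002]
wrist_force: [-0.7, -0.0, -0.2]
opening: 0.0352
```

```bash
python3 - <<'E'
from h import *
plan([.4545,-.0755],.09,90)
b=snap("side","pics/s3.png")[120:240,240:390]
cv2.imwrite("pics/z5.png",cv2.resize(b,(600,480),interpolation=2))
E
```

```text
t 17.63 tcp [ 0.4526 -0.0759  0.1782] jaw 90.4 zaxis [-0.004  0.001 -1.   ] j6 -2.0 F [-0.7 -0.  -0.2] Tq [ 0.08 -0.02  0.  ] open 0.0352
 shift cm [-0.21  0.03  4.32] tool x,y dirs deg -179.6 90.4
 turn rad (tool z) 0.007 alt -3.135
```

View pics/z5.png

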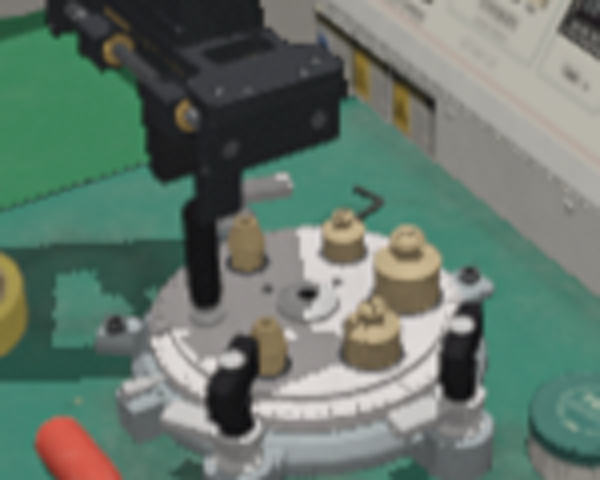

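The fingers stand over the handle at about (205,200). The near finger lines up with it, as it should.

play_rows(
  commands=[
    {"travel": [-0.1,0,0.8],"turn": 0},
    {"travel": [0,0,0.8],"turn": 0},
    {"travel": [0,0,0.9],"turn": 0},
    {"travel": [0,0,0.9],"turn": 0},
    {"travel": [0,0,0.9],"turn": 0},
    {"travel": [0,0,0],"turn": 0},
    {"travel": [0,0,0],"turn": 0},
    {"travel": [0,0,0],"turn": 0},
  ],
)

```text
time: 18.35
ee_pos: [0.4554, -0.0755, 0.1374]
ee_rot: [0.012, -3.141, -0.0]
wrist_force: [-0.1, -0.7, 0.2]
opening: 0.0352
```

play_rows(
  commands=[
    {"travel": [0,0,0],"turn": 0},
    {"travel": [0,0,0],"turn": 0},
    {"travel": [0,0,0],"turn": 0},
    {"travel": [0,0,0],"turn": 0},
    {"travel": [0,0,0],"turn": 0},
    {"travel": [0,0,0],"turn": 0},
    {"travel": [0,0,0],"turn": 0},
    {"travel": [0,0,0],"turn": 0},
  ],
  gripper=-1,
  newtons=25,
)

```text
time: 19.02
ee_pos: [0.4554, -0.0755, 0.1378]
ee_rot: [-0.011, 3.141, -0.0]
wrist_force: [-2.1, 0.8, 6.0]
opening: 0.0169
```

```bash
python3 - <<'E'
from h import *
plan([.4545,-.0755],.09,90)
p=np.array([.5046,-.0952]); v=manip.get_obs()['ee_pos'][:2]-p; a0=np.arctan2(v[1],v[0]); a1=np.radians(1.7)
print(np.hypot(*v),np.degrees(a0))
n=24; a=a0+(a1-a0)*(1-np.cos(np.pi*np.arange(n+1)/n))/2
q=p+.054*np.c_[np.cos(a),np.sin(a)]
o=manip.get_obs(); M=Ro.from_rotvec(o['ee_rot']).as_matrix()
d=np.diff(q,axis=0)*100; print((np.c_[d,0*d[:,0]]@M)[:,:2].round(2).tolist(), q[-1])
E
```

```text
t 19.02 tcp [ 0.4554 -0.0755  0.1378] jaw 90.4 zaxis [ 0. -0. -1.] j6 -2.0 F [-2.1  0.8  6. ] Tq [0.25 0.33 0.03] open 0.0169
 shift cm [0.09 0.01 0.28] tool x,y dirs deg -179.6 90.4
 turn rad (tool z) 0.007 alt -3.134
0.0529589598061869 158.21582707657532
[[-0.02, 0.06], [-0.08, 0.17], [-0.14, 0.28], [-0.22, 0.37], [-0.31, 0.44], [-0.42, 0.47], [-0.55, 0.48], [-0.67, 0.44], [-0.79, 0.35], [-0.88, 0.23], [-0.94, 0.08], [-0.96, -0.09], [-0.93, -0.26], [-0.85, -0.41], [-0.74, -0.53], [-0.61, -0.61], [-0.47, -0.65], [-0.34, -0.64], [-0.23, -0.59], [-0.14, -0.52], [-0.07, -0.42], [-0.03, -0.31], [-0.01, -0.19], [-0.0, -0.06]] [ 0.55857623 -0.09359802]
```

play_rows(
  commands=[
    {"travel": [-0.02,0.06,0],"turn": 0},
    {"travel": [-0.08,0.17,0],"turn": 0},
    {"travel": [-0.14,0.28,0],"turn": 0},
    {"travel": [-0.22,0.37,0],"turn": 0},
    {"travel": [-0.31,0.44,0],"turn": 0},
    {"travel": [-0.42,0.47,0],"turn": 0},
    {"travel": [-0.55,0.48,0],"turn": 0},
    {"travel": [-0.67,0.44,0],"turn": 0},
  ],
)

```text
time: 19.68
ee_pos: [0.4794, -0.0483, 0.1378]
ee_rot: [-0.011, 3.141, -0.001]
wrist_force: [-0.5, -1.3, 3.7]
opening: 0.0168
```

```bash
cat >p.py <<'E'
from h import *
p=np.array([.5046,-.0952]); v=manip.get_obs()['ee_pos'][:2]-p
print(np.hypot(*v).round(4),np.degrees(np.arctan2(v[1],v[0])).round(2)); plan([.5586,-.0936],.09,90)
E
python3 p.py
```

```text
0.0533 118.22
t 19.68 tcp [ 0.4794 -0.0483  0.1378] jaw 90.4 zaxis [ 0.    -0.001 -1.   ] j6 -1.92 F [-0.5 -1.3  3.7] Tq [-0.2   0.14  0.04] open 0.0168
 shift cm [-7.89 -4.59  0.28] tool x,y dirs deg -179.6 90.4
 turn rad (tool z) 0.007 alt -3.134
```

The force is low and the radius holds at 53.3 mm, so I'll carry on.

play_rows(
  commands=[
    {"travel": [-0.79,0.35,0],"turn": 0},
    {"travel": [-0.88,0.23,0],"turn": 0},
    {"travel": [-0.94,0.08,0],"turn": 0},
    {"travel": [-0.96,-0.09,0],"turn": 0},
    {"travel": [-0.93,-0.26,0],"turn": 0},
    {"travel": [-0.85,-0.41,0],"turn": 0},
    {"travel": [-0.74,-0.53,0],"turn": 0},
    {"travel": [-0.61,-0.61,0],"turn": 0},
  ],
)

```text
time: 20.35
ee_pos: [0.5469, -0.0607, 0.1377]
ee_rot: [0.012, -3.141, 0.001]
wrist_force: [-5.0, -1.1, 8.1]
opening: 0.0166
```

play_rows(
  commands=[
    {"travel": [-0.47,-0.65,0],"turn": 0},
    {"travel": [-0.34,-0.64,0],"turn": 0},
    {"travel": [-0.23,-0.59,0],"turn": 0},
    {"travel": [-0.14,-0.52,0],"turn": 0},
    {"travel": [-0.07,-0.42,0],"turn": 0},
    {"travel": [-0.03,-0.31,0],"turn": 0},
    {"travel": [-0.01,-0.19,0],"turn": 0},
    {"travel": [0,-0.06,0],"turn": 0},
  ],
)

```text
time: 21.02
ee_pos: [0.5596, -0.0944, 0.1378]
ee_rot: [0.011, -3.141, 0.0]
wrist_force: [-2.4, 0.6, 6.4]
opening: 0.0171
```

```bash
python3 p.py; python3 - <<'E'
from h import *
a=snap("top","pics/t4.png")[130:265,232:382];b=snap("side","pics/s4.png")[120:250,240:390]
cv2.imwrite("pics/z6.png",np.hstack([cv2.resize(a,(400,360),interpolation=2),cv2.resize(b,(400,360),interpolation=2)]))
E
```

```text
0.055 0.85
t 21.02 tcp [ 0.5596 -0.0944  0.1378] jaw 90.4 zaxis [-0. -0. -1.] j6 -1.95 F [-2.4  0.6  6.4] Tq [ 0.17  0.52 -0.  ] open 0.0171
 shift cm [0.1  0.08 0.28] tool x,y dirs deg -179.6 90.4
 turn rad (tool z) 0.007 alt -3.135
```

View pics/z6.png

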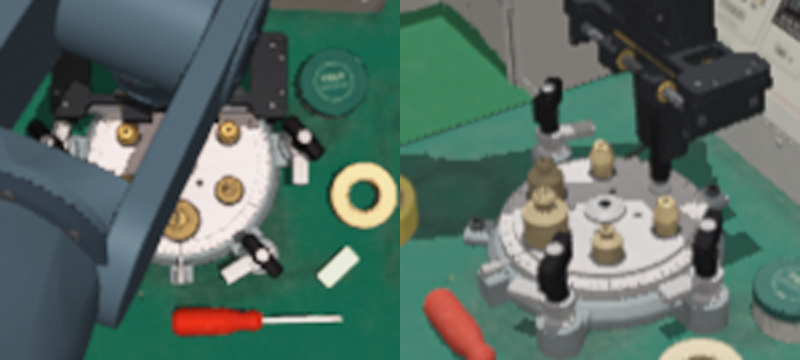

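The big weight now stands at (180,217) in the left panel, just above the pointer at (181,272). All clamps are open, and the tin, screwdriver and stick look unmoved. I'll check alignment with numbers.

```bash
python3 - <<'E'
from h import *
f=lambda p:(np.array(p,float)+.5)/(400/150)-.5+[232,130]
im=cv2.imread("pics/t4.png"); hsv=cv2.cvtColor(im,cv2.COLOR_BGR2HSV)
m=cv2.inRange(hsv,(12,80,60),(28,255,255)); m[:205]=0; m[222:]=0; m[:,:290]=0;m[:,310:]=0
n,l,s,c=cv2.connectedComponentsWithStats(m); print(s[1:],c[1:])
piv=np.array([.5046,-.0952])
for u,z in ((f([180,217]),.078),(f([181,265]),.03),(f([181,272]),.03)):
    P=onz("top",u,z)[0]; v=P[:2]-piv; print(P.round(4),np.hypot(*v).round(4),np.degrees(np.arctan2(v[1],v[0])).round(1))
# expected pixels of weight axis / pointer tip along yaw 1.7
for y in(0.85,1.7,2.3):
    e=-np.array([np.cos(np.radians(y)),np.sin(np.radians(y))]); print(y,proj("top",[[*(piv+.054*e),.076],[*(piv+.087*e),.03]]).round(1))
# pointer light pixels
print(im[226:240,292:308].mean(2).astype(int))
# hex key check
o=cv2.imread("pics/top0.png"); 
E
```

```text
[[293 205  14  15 139]] [[299.98561151 212.78417266]]
[ 0.4521 -0.1     0.078 ] 0.0527 -174.7
[ 0.4095 -0.0993  0.03  ] 0.0952 -177.5
[ 0.403  -0.0994  0.03  ] 0.1017 -177.7
0.85 [[297.5 211.7]
 [298.5 225.8]]
1.7 [[297.9 211.7]
 [299.  225.8]]
2.3 [[298.1 211.7]
 [299.4 225.8]]
[[143 146 150 152 155 158 145 182 179 158 157 148 147 147 139 133]
 [113 114 117 120 124 126  94 179 171 124 125 111 111 116 114 112]
 [106 111 109 108 105 101  76 156 140  88  92 101 112 107 101  97]
 [ 88  96  94 102 122 131  99 154 139 114 128 131 112  86  79  74]
 [ 69  69  67  90 143 165 141 168 161 159 172 165 111  61  65  67]
 [ 71  69  67  86 142 146 145 179 174 157 165 165 112  63  64  66]
 [ 69  67  67  84 142 119 128 183 178 150 159 166 113  63  68  68]
 [ 68  68  70  86 143 121 132 190 182 150 160 168 115  67  72  70]
 [ 73  73  75  85 145 123 133 196 186 142 155 169 116  68  74  74]
 [ 75  77  76  85 133 128 134 183 173 123 131 144 102  68  72  72]
 [ 76  77  75  78 102 111 111 126 119  94  91  89  76  68  67  68]
 [ 77  77  73  74  76  76  75  72  66  66  71  72  70  70  69  68]
 [ 74  75  74  75  79  79  78  75  73  71  71  72  70  72  71  70]
 [ 74  73  74  75  77  80  80  79  79  76  72  70  68  69  70  68]]
```

```bash
python3 - <<'E'
import cv2,numpy as np
a=cv2.imread("pics/t4.png")[195:245,270:325];b=cv2.imread("pics/s4.png")[160:240,265:375]
cv2.imwrite("pics/z7.png",np.hstack([cv2.resize(a,(440,400),interpolation=2),np.pad(cv2.resize(b,(360,262),interpolation=2),((0,138),(0,0),(0,0)))]))
E
```

```text
(no output)
```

View pics/z7.png

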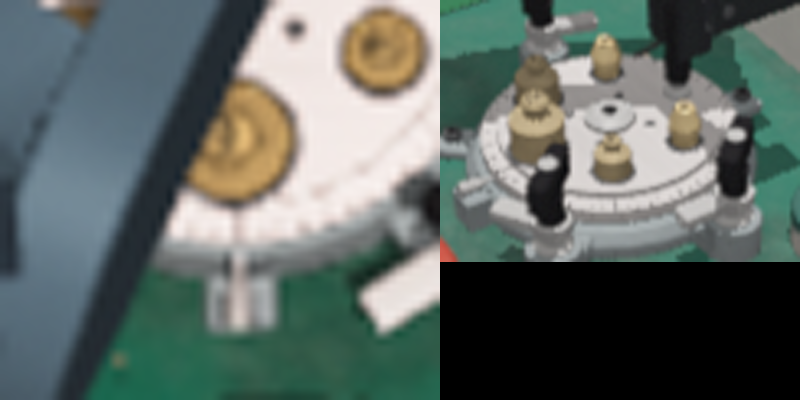

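The weight's rim (right edge x≈297, radius about 60 px) puts its axis at x≈237. The zero mark at (236,205) and the pointer at (238,300) are in line with it, so any error is about 1–2 mm. I'll hold still, check and hand in.

play_rows(
  commands=[
    {"travel": [0,0,0],"turn": 0},
    {"travel": [0,0,0],"turn": 0},
    {"travel": [0,0,0],"turn": 0},
    {"travel": [0,0,0],"turn": 0},
    {"travel": [0,0,0],"turn": 0},
    {"travel": [0,0,0],"turn": 0},
    {"travel": [0,0,0],"turn": 0},
    {"travel": [0,0,0],"turn": 0},
  ],
)

```text
time: 21.78
ee_pos: [0.5596, -0.0943, 0.1378]
ee_rot: [0.011, -3.141, 0.001]
wrist_force: [-3.4, -1.0, 6.0]
opening: 0.0169
```

```bash
python3 p.py; python3 -c "
from h import *
print(manip.get_obs()['qd'].round(3)); print(workorder.sign_off())"
```

```text
0.055 0.96
t 21.78 tcp [ 0.5596 -0.0943  0.1378] jaw 90.4 zaxis [-0.    -0.001 -1.   ] j6 -1.95 F [-3.4 -1.   6. ] Tq [-0.06  0.48 -0.03] open 0.0169
 shift cm [0.1  0.07 0.28] tool x,y dirs deg -179.6 90.4
 turn rad (tool z) 0.007 alt -3.134
[ 0.001 -0.    -0.     0.001 -0.001  0.   ]
the job is handed in; nothing more can be done
None
```

I turned all three hook clamps about 81° anticlockwise to their stops. Then I gripped the upright handle and swung the top about 157° clockwise until the big weight stood at the pointer. I handed the job in at 21.8 s, still gripping the handle with 25 N commanded; no verdict was reported.

**Last checks:**
- **Alignment:** in the last top view the weight's axis and the zero mark line up with the pointer to about 1–2 mm. The camera rays put the weight about 2 mm to the right of the mark, while the arm's pose put it about 1 mm off the other way. Both are well inside the 6 mm allowed.
- **Stillness:** the arm's joints were at rest, with a wrist force of about 7 N.
- **Clamps and bystanders:** all three hooks were seen swung clear, and the tin, screwdriver and stick looked unmoved. The hex key was last seen in place just before I gripped the handle; I did not check it again after the swing.
- **Grip:** the finger opening read 16.9 mm on a handle given as 18 mm. I did not explain that difference, but the handle followed the fingers all the way round at a 53–55 mm radius.

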